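Dry-lay the hexagonal centrepieces of four mosaic trivets

ROBOT

A 6-joint arm with a two-finger parallel gripper is mounted at the origin on the work surface. World frame = base frame: x ahead of the robot, y to its left, z up, the work surface at z = 0. Lengths are in m, angles in degrees, forces in N, time in s.
With the tool pointing down it reaches from about 0.35 to 0.775 m from the base axis. Payload 7.3 kg.
Tool frame: the origin (TCP) lies on the centre line of the jaws, within the pads' length; the fingertips stand 8 mm ahead of it and the grasp point (between the pads) lies 11 mm behind it; z points along the fingers, y is the line along which they close (so a half turn about z gives the same grasp; the last joint's range is limited). The gripper opens to 92 mm and grips with 3 to 60 N. Pads are 19 mm wide; open, the fingers measure 130 mm over their backs; the gripper's body (75 mm by 190 mm) begins 47 mm behind the grasp point.
Start: joints at [-73.854, 19.595, 87.324, -0, 73.075, -8.365], TCP at [0.218, -0.478, 0.235] pointing down, gripper open.
Joint ranges: [-145.02, 145.02], [-44.19, 115.74], [2.07, 154.8], [-57.11, 237.11], [16.16, 152.29], [-177.93, 177.93]. Speed limits (degrees/s): [147.25, 147.25, 180, 180, 180, 180].

INTERFACE

Orientations are given as [roll, pitch, yaw] about the fixed x, y, z axes, in that order (R = Rz(yaw) Ry(pitch) Rx(roll)).
In Python, from cell import manip gives the robot as it stands.
- The arm moves only by the shell command python3 -m crank 'ROWS' [FORCE]. ROWS is a JSON object of lists of equal length, an entry for each row: "fingers": the opening, from 0 (shut) to 1 (fully open); "slide": the shift along the tool's x, y, z in m, a list of three; "dr": the turn, a rotation vector about the tool's x, y, z in rad, a list of three. A call has exactly 8 rows; each row shifts and turns the commanded pose from where the row before left it, along the tool's axes as they then stand; what a row does not reach is not made up. A row lasts 1/10 s, in which the tool goes at most 50 mm and 8.59 degrees, less where a joint would pass 70% of its speed; a pose out of reach is approached as far as the arm can. A call with a gripper value outside its range is refused whole. The fingers move at their own pace and stop on an object; FORCE is the grip in N (left out, the last holds). Time passes only in rows, so rows that do not move let the fingers close, or fill a call up. It gives the time, the measured TCP pose, the force, the opening and the grip force at its end, in the units of the state.
- manip.state(): the state, without advancing time (a new reading comes with each control period).
- manip.snapshot(name): name is "scene" or "top" or "wrist"; returns a dict with "image" (480x640x3 uint8, blue, green, red), "fx", "fy", "cx", "cy" (pixels), "rvec" (rotation vector, rad) and "tvec" (3), from world to camera coordinates, as OpenCV has them. Camera axes: x right, y down, z forward; pixel columns grow to the right and rows downward; lengths in m; the calibration is good to about 2 mm. A picture is of the moment at which its call begins. There is no depth.
- manip.job_done(): hands the job in; it is judged then, once.
Trained networks look in a picture, given as the dict that the camera call returned (one of the last four; its "shot" number tells which), for a name from the list of things; names that differ only in an ending like _2 or _b are one class to them, and where a whole thing is asked for, a point or a joint stands for the part that bears it (a point fixed in the world has none). Each returns a list of dicts, best first, with "confidence" (0 to 1); they miss things now and then, are a little off and sometimes report something else, mostly with a low value. They report only what shows in the picture. A call takes as long as a camera call. They do not tell look-alikes from the thing itself.
- manip.regions_of(picture, label): "region" (480x640 bool, what is visible of it) and "box" ([left, top, right, bottom] in pixels, round what is visible of it).
The state is a dict: "time_s": time; "joint_positions": joint angles; "dq": joint speeds; "joint_torque": joint torques, N m; "tcp_pos": TCP position; "orientation": TCP orientation; "ft_force": force on the tool from outside, world axes, zero at the start; "ft_torque": the same for the moment, N m; "finger_gap": finger opening in m; "gripper_force": force on a finger pad.
Only numpy, scipy, OpenCV 4.12 (cv2) and the standard library are available. Lean on these libraries where they do the work, as an engineer would, in place of code of your own. Each camera call takes 0.05 s, during which the arm holds its last target. There are 200 camera calls.

TASK

Pick out the four hexagonal terracotta tiles and lay each one flat in the bare centre of the trivet of its own size: the smallest hexagon in the smallest trivet, and so on up to the largest in the largest. Set each tile down gently, never dropping it, and leave the round and the square tile where they lie.

Things in the scene. Friction and masses are not known exactly. Their poses are not given: they have to be found in the camera images.
- hex_small: loose terracotta hexagonal tile, the smallest of four: 24 mm across flats, 28 mm across corners, 16 mm thick, lying flat. Origin: centre of its underside; z up; its x axis is square to one pair of flats (the other pairs are at 60 and 120 degrees)
- trivet_small: unfinished round mosaic trivet, the smallest of four: plywood disc 80 mm across and 6 mm thick, fixed to the table, with one ring of pale glued tesserae, 4 mm high (ring top 10 mm above the table), round a bare plywood centre 42 mm across. Origin: centre of the disc's underside, on the table; z up
- hex_medium: loose terracotta hexagonal tile, the second smallest of four: 38 mm across flats, 44 mm across corners, 16 mm thick, lying flat. Origin: centre of its underside; z up; its x axis is square to one pair of flats (the other pairs are at 60 and 120 degrees)
- trivet_medium: unfinished round mosaic trivet, the second smallest of four: plywood disc 96 mm across and 6 mm thick, fixed to the table, with one ring of pale glued tesserae, 4 mm high (ring top 10 mm above the table), round a bare plywood centre 58 mm across. Origin: centre of the disc's underside, on the table; z up
- hex_large: loose terracotta hexagonal tile, the second largest of four: 52 mm across flats, 60 mm across corners, 16 mm thick, lying flat. Origin: centre of its underside; z up; its x axis is square to one pair of flats (the other pairs are at 60 and 120 degrees)
- trivet_large: unfinished round mosaic trivet, the second largest of four: plywood disc 112 mm across and 6 mm thick, fixed to the table, with one ring of pale glued tesserae, 4 mm high (ring top 10 mm above the table), round a bare plywood centre 74 mm across. Origin: centre of the disc's underside, on the table; z up
- hex_extra_large: loose terracotta hexagonal tile, the largest of four: 66 mm across flats, 76 mm across corners, 16 mm thick, lying flat. Origin: centre of its underside; z up; its x axis is square to one pair of flats (the other pairs are at 60 and 120 degrees)
- trivet_extra_large: unfinished round mosaic trivet, the largest of four: plywood disc 128 mm across and 6 mm thick, fixed to the table, with one ring of pale glued tesserae, 4 mm high (ring top 10 mm above the table), round a bare plywood centre 90 mm across. Origin: centre of the disc's underside, on the table; z up
- round_tile: loose terracotta round tile, 50 mm across, 16 mm thick, lying flat among the hexagons; not wanted for this job. Origin: centre of its underside; z up
- square_tile: loose terracotta square tile, 46 by 46 mm, 16 mm thick, lying flat among the hexagons; not wanted for this job. Origin: centre of its underside; z up
There are look-alikes about, which are no part of the job. Leave any purple look-alike of the hex_small alone. What is shaped like the hex_large but white is not meant.

How it is judged (in metres and radians):
At the end, for the whole second after the job is handed in: Each hexagon lies released and at rest in the trivet of its size rank, flat on the bare plywood (within 2.5 mm in height and 0.1 rad) inside the ring, its centre within 12 mm of the trivet's; the round and the square tile are within 20 mm of where they started (horizontal distance between hex_small and trivet_small below 0.012 m and z of hex_small in the frame of trivet_small between 0.003 and 0.0085 m and angle between each of hex_small, hex_medium, hex_large, hex_extra_large's own z axis and vertical below 0.1 rad and linear speed of each of hex_small, hex_medium, hex_large, hex_extra_large below 0.02 m/s and horizontal distance between hex_medium and trivet_medium below 0.012 m and z of hex_medium in the frame of trivet_medium between 0.003 and 0.0085 m and horizontal distance between hex_large and trivet_large below 0.012 m and z of hex_large in the frame of trivet_large between 0.003 and 0.0085 m and horizontal distance between hex_extra_large and trivet_extra_large below 0.012 m and z of hex_extra_large in the frame of trivet_extra_large between 0.003 and 0.0085 m and distance of each of round_tile, square_tile from where it was at the start of the episode below 0.02 m); the robot touches nothing.
It fails at once if a hexagon is dropped or thrown (moves faster than 0.8 m/s while no finger touches it, a fall of over 30 mm) ((linear speed of hex_small above 0.8 m/s and contact force between the fingers and hex_small below 0.05 N) or (linear speed of hex_medium above 0.8 m/s and contact force between the fingers and hex_medium below 0.05 N) or (linear speed of hex_large above 0.8 m/s and contact force between the fingers and hex_large below 0.05 N) or (linear speed of hex_extra_large above 0.8 m/s and contact force between the fingers and hex_extra_large below 0.05 N)).
It fails at once if the round or the square tile is moved more than 20 mm (distance of any of round_tile, square_tile from where it was at the start of the episode above 0.02 m).
It also fails if it takes over 96 s, if anything falls off the work surface, if the arm or the gripper's body presses on something with over 40 N, if the wrist force passes 120 N, or if a joint passes its speed limit or range.

## Working session

There is one attempt and no reset: what is moved stays moved. The work goes in short steps, Python scripts to look and compute and a shell command to move; the robot and the scene stay as the last step left them, time stands still between calls to the robot, and variables do not carry over. Pictures are saved under pics/ and viewed, at most 14 in all, crops included, and the job is handed in when it is done.

```bash
ls; mkdir -p pics; python3 - <<'E'
from cell import manip
import cv2
for n in ("top","scene"):
    p=manip.snapshot(n); cv2.imwrite(f"pics/{n}0.png",p["image"])
    print(n,p["fx"],p["cx"],p["cy"],p["rvec"],p["tvec"])
print(manip.state())
E
```

```text
pics
top 545.6826933484177 320.9520254587704 239.6534853412344 [ 2.07821167 -2.14629824  0.22211939] [0.02285358 0.50611203 0.83369937]
scene 583.0463715468634 314.3905039016864 244.2470874420214 [ 2.00702492  1.39344601 -0.56800654] [-0.18682899 -0.31280315  1.56532491]
{'time_s': 0.1, 'joint_positions': array([-7.38555269e+01,  1.96299131e+01,  8.73692825e+01,  6.57511569e-04,
        7.30768417e+01, -8.36441065e+00]), 'dq': array([ 0.02226684, -0.12119654, -0.13242421,  0.0793796 , -0.06727188,
        0.01802411]), 'joint_torque': array([ 1.84961122e-03, -4.32004702e+01, -2.44695514e+01,  7.18646427e-02,
        5.26066753e-02, -7.28325790e-05]), 'tcp_pos': array([ 0.21772121, -0.47734847,  0.23415247]), 'orientation': array([-1.79924863e+02, -1.16831194e-02,  2.45086843e+01]), 'ft_force': array([ 0.43569158, -0.81883428, -0.04472526]), 'ft_torque': array([-0.0013011 , -0.00938158,  0.02289598]), 'gripper_force': 0.0, 'finger_gap': 0.09201985965459906}
```

View pics/top0.png

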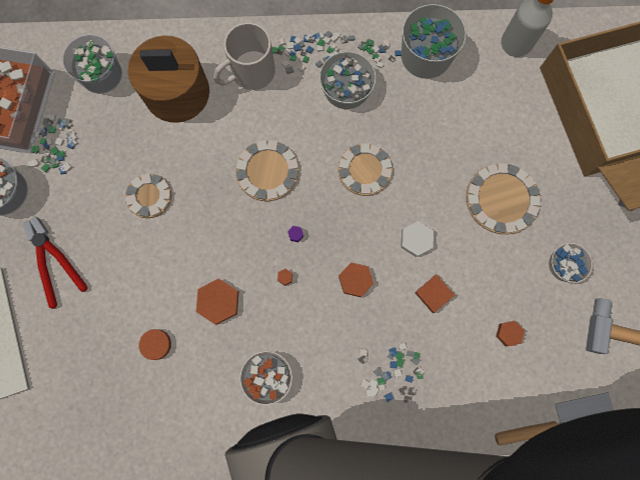

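View pics/scene0.png

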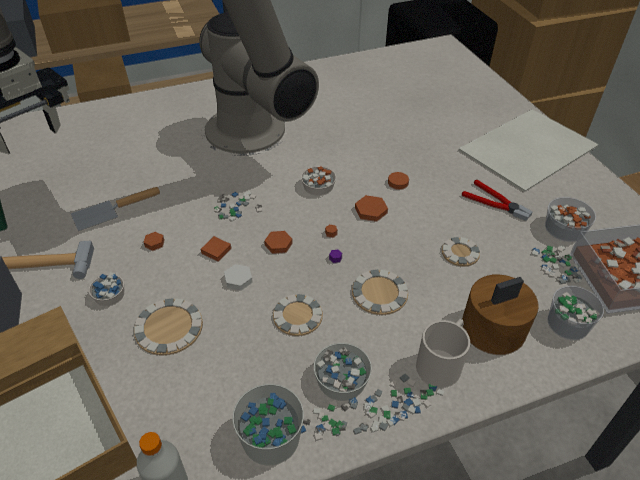

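The top picture shows the terracotta hexagons at XL (217,301), small (285,277), large (356,280) and medium (511,333). The square is at (435,293) and the round tile at (155,345). The look-alikes are a purple small hex at (296,233) and a white large hex at (418,238). The trivets are small (148,195), large (268,170), medium (366,169) and XL (504,198). The terracotta ones fit the description because of their colour. Next I'll fit prism models to the masks and make an enlarged crop.

```bash
cat > h.py <<'E'
import numpy as np, cv2, json
from scipy.optimize import minimize
from cell import manip
AF=dict(hex_small=.024,hex_medium=.038,hex_large=.052,hex_extra_large=.066)
DI=dict(trivet_small=.08,trivet_medium=.096,trivet_large=.112,trivet_extra_large=.128)
def proj(p,P):
    K=np.array([[p["fx"],0,p["cx"]],[0,p["fy"],p["cy"]],[0,0,1]])
    return cv2.projectPoints(np.float64(P),np.float64(p["rvec"]),np.float64(p["tvec"]),K,None)[0][:,0]
def back(p,uv,z):
    R=cv2.Rodrigues(np.float64(p["rvec"]))[0]; C=-R.T@np.ravel(p["tvec"])
    d=R.T@[(uv[0]-p["cx"])/p["fx"],(uv[1]-p["cy"])/p["fy"],1]
    return C+d*(z-C[2])/d[2]
def model(name,x,y,a,z0=0):
    if name in AF: r=AF[name]/3**.5; th=a+np.pi/6+np.arange(6)*np.pi/3; hs=(z0,z0+.016); rs=(r,r)
    elif name=="square_tile": th=a+np.pi/4+np.arange(4)*np.pi/2; hs=(0,.016); rs=(.0325,)*2
    elif name=="round_tile": th=np.linspace(0,6.283,48); hs=(0,.016); rs=(.025,)*2
    else: r=DI[name]/2; th=np.linspace(0,6.283,48); hs=(0,.006); rs=(r,r)
    return np.vstack([np.c_[x+r*np.cos(th),y+r*np.sin(th),0*th+h] for h,r in zip(hs,rs)])
S=8
def fit(p,name,mask,z0=0):
    """x,y,angle(rad),IoU of the prism whose outline best covers mask"""
    v,u=np.nonzero(mask); x0=back(p,(u.mean(),v.mean()),z0+.008)
    l,t=u.min()-6,v.min()-6; w,h=u.max()-l+7,v.max()-t+7
    m=cv2.resize(np.float32(mask[t:t+h,l:l+w]),None,fx=S,fy=S,interpolation=cv2.INTER_NEAREST)
    def cost(q):
        pts=(proj(p,model(name,q[0],q[1],q[2]/30,z0))-[l,t]+.5)*S
        im=np.zeros(m.shape,np.uint8); cv2.fillConvexPoly(im,cv2.convexHull(np.int32(np.round(pts))),1)
        return 1-(im*m).sum()/np.maximum(im,m).sum()
    best=min((minimize(cost,[x0[0],x0[1],a*30],method="Nelder-Mead",options=dict(initial_simplex=np.array([x0[0],x0[1],a*30])+np.array([[0,0,0],[.004,0,0],[0,.004,0],[0,0,5]]),xatol=1e-4)) for a in np.radians([0,15,30,45])),key=lambda r:r.fun)
    return best.x[0],best.x[1],best.x[2]/30,1-best.fun
def terracotta(p):
    hsv=cv2.cvtColor(p["image"],cv2.COLOR_BGR2HSV)
    return ((hsv[...,0]<14)&(hsv[...,1]>125)&(hsv[...,2]>50)).astype(np.uint8)
E
python3 - <<'E'
from h import *
for cam in ("top","scene"):
    p=manip.snapshot(cam)
    tc=terracotta(p); n,lab,st,ce=cv2.connectedComponentsWithStats(tc)
    for name in list(AF)+["square_tile","round_tile"]+list(DI):
        for r in manip.regions_of(p,name)[:3]:
            b=np.array(r["box"]); c=((b[0]+b[2])/2,(b[1]+b[3])/2)
            m=r["region"]; k=lab[int(c[1]),int(c[0])]
            if name not in DI:
                if k==0: print(cam,name,c,"not terracotta",round(r["confidence"],2)); continue
                m=lab==k
            x,y,a,i=fit(p,name,m)
            print(cam,name,np.round(c),"conf %.2f xy %.4f %.4f ang %.1f iou %.3f"%(r["confidence"],x,y,np.degrees(a),i))
    if cam=="top": cv2.imwrite("pics/crop.png",cv2.resize(p["image"][210:370,130:540],None,fx=1.9,fy=1.9,interpolation=cv2.INTER_CUBIC))
E
```

```text
top hex_small [285. 279.] conf 0.60 xy 0.4543 0.0694 ang 23.5 iou 0.876
top hex_small (np.float64(294.75), np.float64(234.3)) not terracotta 0.54
top hex_medium [511. 333.] conf 0.62 xy 0.3487 -0.2997 ang 67.7 iou 0.919
top hex_large [357. 281.] conf 0.85 xy 0.4456 -0.0497 ang -15.4 iou 0.936
top hex_large (np.float64(415.8), np.float64(238.75)) not terracotta 0.65
top hex_extra_large [217. 302.] conf 0.72 xy 0.4170 0.1832 ang 26.2 iou 0.952
top square_tile [434. 294.] conf 0.95 xy 0.4180 -0.1801 ang 37.7 iou 0.919
top round_tile [154. 344.] conf 0.60 xy 0.3497 0.2852 ang 5.3 iou 0.898
top round_tile (np.float64(501.1), np.float64(199.9)) not terracotta 0.34
top trivet_small [148. 194.] conf 0.76 xy 0.6064 0.3068 ang -2.0 iou 0.975
top trivet_small [218. 302.] conf 0.71 xy 0.4187 0.1836 ang 11.0 iou 0.817
top trivet_medium [365. 168.] conf 0.85 xy 0.6427 -0.0743 ang 1.1 iou 0.976
top trivet_medium [149. 194.] conf 0.22 xy 0.5971 0.3086 ang 8.4 iou 0.701
top trivet_medium [220. 300.] conf 0.20 xy 0.4284 0.1954 ang -12.2 iou 0.613
top trivet_large [266. 170.] conf 0.96 xy 0.6462 0.0986
[... 254 characters left out ...]
scene hex_large [278. 242.] conf 0.61 xy 0.4477 -0.0515 ang -13.2 iou 0.916
scene hex_extra_large [369. 206.] conf 0.77 xy 0.4174 0.1802 ang 25.6 iou 0.927
scene round_tile [397. 182.] conf 0.55 xy 0.3494 0.2827 ang 5.8 iou 0.866
scene trivet_small [462. 252.] conf 0.89 xy 0.6068 0.3042 ang -3.0 iou 0.962
scene trivet_small [278. 242.] conf 0.35 xy 0.4465 -0.0399 ang -6.1 iou 0.618
scene trivet_medium [298. 314.] conf 0.64 xy 0.6430 -0.0757 ang 5.7 iou 0.960
scene trivet_medium [278. 243.] conf 0.62 xy 0.4400 -0.0299 ang 44.4 iou 0.522
scene trivet_large [381. 293.] conf 0.55 xy 0.6470 0.0969 ang 3.0 iou 0.972
scene trivet_extra_large [168. 328.] conf 0.94 xy 0.5840 -0.3148 ang 0.6 iou 0.966
```

View pics/crop.png

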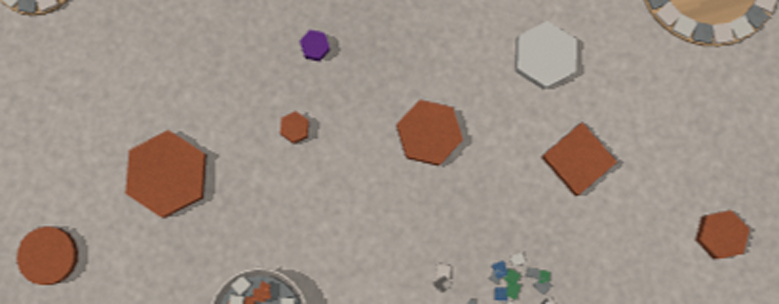

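The crop confirms which tiles are the four terracotta hexagons. The purple and white ones get left alone, and so do the square and round tiles. The two cameras agree within 3 mm. I'll start with the medium tile.

```bash
cat >> h.py <<'E'
def plan(x,y,z,yaw):
    s=manip.state(); p=s["tcp_pos"]; yw=s["orientation"][2]
    t=-(((yaw-yw)+90)%180-90) if False else -(yaw-yw)
    c,sn=np.cos(np.radians(yaw)),np.sin(np.radians(yaw)); d=np.array([x,y,z])-p
    print("t %.1f at"%s["time_s"],np.round(p,4),"rpy",np.round(s["orientation"],1),"gap %.4f f %.1f q6 %.0f"%(s["finger_gap"],s["gripper_force"],s["joint_positions"][5]))
    print("turn z %.3f rad, slide (after turn) %s mm"%(np.radians(t),np.round(1000*np.array([d[0]*c+d[1]*sn,d[0]*sn-d[1]*c,-d[2]]),1)))
def look(name,cam="wrist",z0=0,near=None):
    p=manip.snapshot(cam); n,lab,st,ce=cv2.connectedComponentsWithStats(terracotta(p))
    for k in range(1,n):
        if st[k,4]<60: continue
        l,t,w,h=st[k,:4]; cut=l<=0 or t<=0 or l+w>=640 or t+h>=480
        b=back(p,ce[k],z0+.008)
        if near is not None and np.hypot(*(b[:2]-near))>.03: continue
        x,y,a,i=fit(p,name,lab==k,z0); print(name,cam,"px",np.round(ce[k]),"xy %.4f %.4f ang %.1f iou %.3f"%(x,y,np.degrees(a)%60,i),"CUT" if cut else "")
    return p
E
python3 -c "
from h import *
plan(.35,-.301,.15,40)"
```

```text
t 1.2 at [ 0.2178 -0.4777  0.2347] rpy [180.    0.   24.5] gap 0.0916 f 0.0 q6 -8
turn z -0.270 rad, slide (after turn) [214.8 -50.4  84.7] mm
```

```bash
python3 -m crank '{"fingers":[1,1,1,1,1,1,1,1],"slide":[[0,0,0],[0,0,0],[0.036,-0.008,0.014],[0.036,-0.008,0.014],[0.036,-0.008,0.014],[0.036,-0.008,0.014],[0.036,-0.008,0.014],[0.035,-0.01,0.014]],"dr":[[0,0,-0.135],[0,0,-0.135],[0,0,0],[0,0,0],[0,0,0],[0,0,0],[0,0,0],[0,0,0]]}' 30
python3 - <<'E'
from h import *
p=look("hex_medium",near=(.35,-.3)); cv2.imwrite("pics/w1.png",p["image"]); plan(.35,-.301,.015,40)
E
```

```text
time_s: 2.0
tcp_pos: [0.3514, -0.3002, 0.1504]
orientation: [179.9, -0.0, 40.0]
ft_force: [0.6, -0.7, -0.3]
finger_gap: 0.0917
gripper_force: 0.0
hex_medium wrist px [321. 230.] xy 0.3465 -0.3024 ang 11.2 iou 0.856 
t 2.0 at [ 0.3522 -0.295   0.1483] rpy [-1.797e+02 -1.000e-01  4.010e+01] gap 0.0918 f 0.0 q6 0
turn z 0.001 rad, slide (after turn) [ -5.5   3.2 133.3] mm
```

View pics/w1.png

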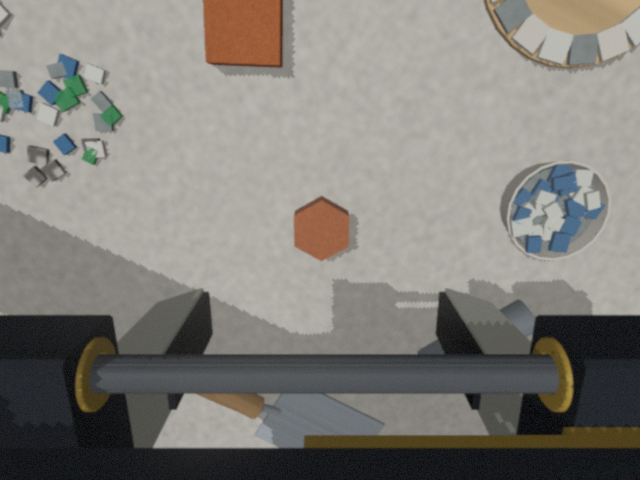

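The medium hex is at (321,230), with its flats lined up with the jaws. I'll let the arm settle and measure again.

```bash
python3 -m crank '{"fingers":[1,1,1,1,1,1,1,1],"slide":[[0,0,0.02],[0,0,0.02],[0,0,0.02],[0,0,0],[0,0,0],[0,0,0],[0,0,0],[0,0,0]],"dr":[[0,0,0],[0,0,0],[0,0,0],[0,0,0],[0,0,0],[0,0,0],[0,0,0],[0,0,0]]}' 
python3 - <<'E'
from h import *
p=look("hex_medium",near=(.35,-.3)); plan(.35,-.301,.0155,40)
E
```

```text
time_s: 2.85
tcp_pos: [0.3507, -0.3016, 0.0914]
orientation: [179.9, 0.0, 40.0]
ft_force: [-0.2, 0.5, 0.3]
finger_gap: 0.0918
gripper_force: 0.0
hex_medium wrist px [319. 257.] xy 0.3464 -0.3025 ang 7.4 iou 0.856 
t 2.9 at [ 0.3506 -0.3015  0.0913] rpy [179.9   0.   40. ] gap 0.0916 f 0.0 q6 -0
turn z -0.000 rad, slide (after turn) [-0.1 -0.8 75.8] mm
```

```bash
python3 -m crank '{"fingers":[1,1,1,1,1,1,0.3,0.3],"slide":[[-0.0015,-0.001,0.02],[0,0,0.02],[0,0,0.02],[0,0,0.016],[0,0,0],[0,0,0],[0,0,0],[0,0,0]],"dr":[[0,0,0],[0,0,0],[0,0,0],[0,0,0],[0,0,0],[0,0,0],[0,0,0],[0,0,0]]}' 25
python3 -m crank '{"fingers":[0.3,0.3,0.3,0.3,0.3,0.3,0.3,0.3],"slide":[[0,0,0],[0,0,0],[0,0,0],[0,0,0],[0,0,0],[0,0,0],[0,0,0],[0,0,0]],"dr":[[0,0,0],[0,0,0],[0,0,0],[0,0,0],[0,0,0],[0,0,0],[0,0,0],[0,0,0]]}' 25
```

```text
time_s: 3.7
tcp_pos: [0.3491, -0.3019, 0.0156]
orientation: [179.9, 0.0, 40.0]
ft_force: [-0.2, -0.0, -0.3]
finger_gap: 0.0803
gripper_force: 0.0
time_s: 4.5
tcp_pos: [0.3487, -0.3014, 0.0147]
orientation: [180.0, 0.0, 40.0]
ft_force: [-0.7, 0.6, 0.7]
finger_gap: 0.0377
gripper_force: 25.0
```

```bash
python3 -m crank '{"fingers":[0.3,0.3,0.3,0.3,0.3,0.3,0.3,0.3],"slide":[[0,0,-0.02],[0,0,-0.02],[0,0,-0.02],[0.02,0.001,0],[0.035,0.0015,0],[0.035,0.0015,0],[0.035,0.0015,0],[0.035,0.0015,0]],"dr":[[0,0,0],[0,0,0],[0,0,0],[0,0,0],[0,0,0],[0,0,0],[0,0,0],[0,0,0]]}' 25
python3 -m crank '{"fingers":[0.3,0.3,0.3,0.3,0.3,0.3,0.3,0.3],"slide":[[0.035,0.0015,0],[0.035,0.0015,0],[0.035,0.0015,0],[0.035,0.0015,0],[0.035,0.0015,0],[0.02,0.001,0],[0.01,0,0],[0,0,0]],"dr":[[0,0,0],[0,0,0],[0,0,0],[0,0,0],[0,0,0],[0,0,0],[0,0,0],[0,0,0]]}' 25
python3 - <<'E'
from h import *
plan(.643,-.075,.0205,40)
p=manip.snapshot("wrist"); cv2.imwrite("pics/w2.png",p["image"])
for r in manip.regions_of(p,"trivet_medium")[:2]: print(r["confidence"],r["box"],fit(p,"trivet_medium",r["region"]))
E
```

```text
time_s: 5.3
tcp_pos: [0.4767, -0.203, 0.0747]
orientation: [-180.0, 0.0, 40.0]
ft_force: [0.0, -0.5, -1.2]
finger_gap: 0.0374
gripper_force: 25.0
time_s: 6.1
tcp_pos: [0.6385, -0.078, 0.0742]
orientation: [-180.0, 0.0, 40.1]
ft_force: [0.5, -0.2, -1.0]
finger_gap: 0.0374
gripper_force: 25.0
t 6.1 at [ 0.6385 -0.078   0.0742] rpy [-180.     0.    40.1] gap 0.0374 f 25.0 q6 36
turn z 0.001 rad, slide (after turn) [ 5.4  0.6 53.7] mm
0.92 [235.3, 162.9, 414.4, 292.5] (np.float64(0.6411962080500434), np.float64(-0.07598776877659622), np.float64(0.4475899768631987), np.float64(0.8297629952430725))
```

View pics/w2.png

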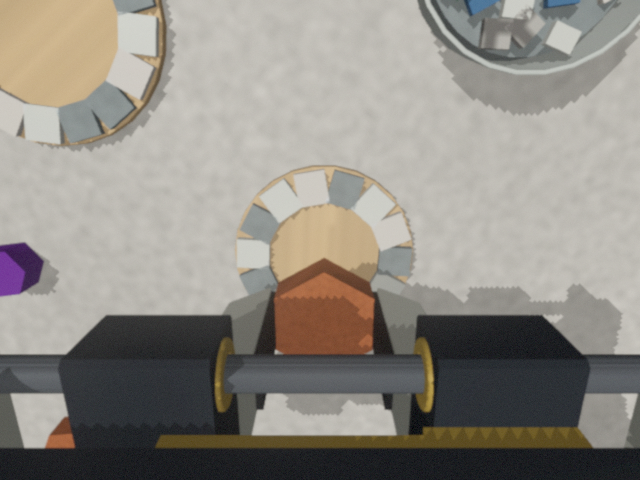

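```bash
python3 -m crank '{"fingers":[0.3,0.3,0.3,0.3,0.3,0.3,0.3,0.3],"slide":[[0.005,0.0,0],[0,0,0.02],[0,0,0.018],[0,0,0.008],[0,0,0.004],[0,0,0.002],[0,0,0],[0,0,0]],"dr":[[0,0,0],[0,0,0],[0,0,0],[0,0,0],[0,0,0],[0,0,0],[0,0,0],[0,0,0]]}' 25
python3 -c "
from h import *
plan(.6425,-.0755,.0207,40)"
```

```text
time_s: 7.0
tcp_pos: [0.6426, -0.0758, 0.0235]
orientation: [179.9, -0.0, 40.0]
ft_force: [-0.3, 0.8, 0.5]
finger_gap: 0.0379
gripper_force: 25.0
t 7.0 at [ 0.6426 -0.0758  0.0235] rpy [179.9  -0.   40. ] gap 0.0379 f 25.0 q6 37
turn z -0.000 rad, slide (after turn) [ 0.1 -0.3  2.8] mm
```

```bash
python3 -m crank '{"fingers":[0.3,0.3,0.3,0.3,0.6,0.6,0.6,0.6],"slide":[[0,0,0.0015],[0,0,0.001],[0,0,0],[0,0,0],[0,0,0],[0,0,0],[0,0,0],[0,0,0]],"dr":[[0,0,0],[0,0,0],[0,0,0],[0,0,0],[0,0,0],[0,0,0],[0,0,0],[0,0,0]]}' 25
python3 -m crank '{"fingers":[0.6,1,1,1,1,1,1,1],"slide":[[0,0,-0.015],[0,0,-0.04],[0,0,-0.04],[0,0,0],[0,0,0],[0,0,0],[0,0,0],[0,0,0]],"dr":[[0,0,0],[0,0,0],[0,0,0],[0,0,0],[0,0,0],[0,0,0],[0,0,0],[0,0,0]]}' 25
python3 - <<'E'
from h import *
p=look("hex_medium",z0=.006,near=(.6425,-.0755)); cv2.imwrite("pics/w3.png",p["image"]); plan(.446,-.0505,.09,45)
E
```

```text
time_s: 7.8
tcp_pos: [0.642, -0.0756, 0.02]
orientation: [-180.0, 0.0, 40.0]
ft_force: [-0.1, 0.2, -0.7]
finger_gap: 0.0547
gripper_force: 0.0
time_s: 8.6
tcp_pos: [0.6416, -0.0755, 0.114]
orientation: [-179.9, 0.1, 40.0]
ft_force: [-0.1, 0.2, -0.0]
finger_gap: 0.0918
gripper_force: 0.0
hex_medium wrist px [325. 244.] xy 0.6425 -0.0764 ang 11.6 iou 0.901 
t 8.7 at [ 0.6417 -0.0755  0.1142] rpy [-1.799e+02  1.000e-01  4.000e+01] gap 0.0918 f 0.0 q6 37
turn z -0.088 rad, slide (after turn) [-120.7 -156.1   24.2] mm
```

View pics/w3.png

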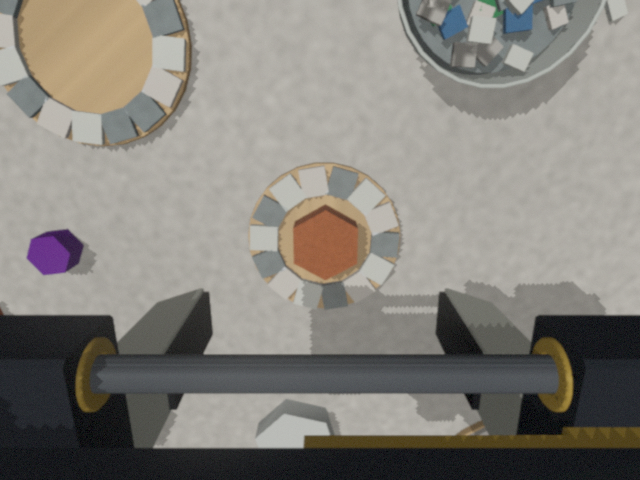

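The medium tile lies in the middle of its trivet's bare centre, at (325,240). Next is the large tile.

```bash
python3 -c "
from h import *
plan(.4465,-.0505,.1,15.5)"
```

```text
t 8.7 at [ 0.6417 -0.0755  0.1142] rpy [-1.799e+02  1.000e-01  4.000e+01] gap 0.0918 f 0.0 q6 37
turn z 0.427 rad, slide (after turn) [-181.4  -76.3   14.2] mm
```

```bash
python3 -m crank '{"fingers":[0.8,0.8,0.8,0.8,0.8,0.8,0.8,0.8],"slide":[[0,0,0],[0,0,0],[0,0,0],[0,0,0],[-0.036,-0.015,0.003],[-0.036,-0.015,0.003],[-0.036,-0.015,0.003],[-0.036,-0.015,0.003]],"dr":[[0,0,0.107],[0,0,0.107],[0,0,0.107],[0,0,0.106],[0,0,0],[0,0,0],[0,0,0],[0,0,0]]}' 25
python3 -m crank '{"fingers":[0.8,0.8,0.8,0.8,0.8,0.8,0.8,0.8],"slide":[[-0.026,-0.011,0.002],[-0.011,-0.005,0],[0,0,0],[0,0,0],[0,0,0],[0,0,0],[0,0,0],[0,0,0]],"dr":[[0,0,0],[0,0,0],[0,0,0],[0,0,0],[0,0,0],[0,0,0],[0,0,0],[0,0,0]]}' 25
python3 - <<'E'
from h import *
p=look("hex_large",near=(.4465,-.05)); plan(.4465,-.0505,.0155,15.5)
E
```

```text
time_s: 9.45
tcp_pos: [0.4856, -0.056, 0.1027]
orientation: [-180.0, 0.0, 15.5]
ft_force: [0.3, -0.3, -1.0]
finger_gap: 0.0733
gripper_force: 0.0
time_s: 10.25
tcp_pos: [0.4476, -0.0508, 0.1011]
orientation: [180.0, 0.0, 15.5]
ft_force: [-0.1, 0.4, 0.2]
finger_gap: 0.0737
gripper_force: 0.0
hex_large wrist px [322. 252.] xy 0.4426 -0.0512 ang 45.3 iou 0.898 
t 10.3 at [ 0.4476 -0.0508  0.1011] rpy [180.    0.   15.5] gap 0.0736 f 0.0 q6 58
turn z 0.000 rad, slide (after turn) [-0.9 -0.6 85.6] mm
```

```bash
python3 -m crank '{"fingers":[0.8,0.8,0.8,0.8,0.8,0.8,0.8,0.5],"slide":[[-0.002,-0.0005,0.02],[0,0,0.022],[0,0,0.022],[0,0,0.015],[0,0,0.006],[0,0,0],[0,0,0],[0,0,0]],"dr":[[0,0,0],[0,0,0],[0,0,0],[0,0,0],[0,0,0],[0,0,0],[0,0,0],[0,0,0]]}' 25
python3 -m crank '{"fingers":[0.5,0.5,0.5,0.5,0.5,0.5,0.5,0.5],"slide":[[0,0,0],[0,0,0],[0,0,0],[0,0,0],[0,0,0],[0,0,0],[0,0,0],[0,0,0]],"dr":[[0,0,0],[0,0,0],[0,0,0],[0,0,0],[0,0,0],[0,0,0],[0,0,0],[0,0,0]]}' 25
python3 -c "
from h import *
plan(.6465,.0978,.075,15.5)"
```

```text
time_s: 11.1
tcp_pos: [0.4459, -0.051, 0.017]
orientation: [179.9, -0.1, 15.5]
ft_force: [-0.5, -0.6, 0.4]
finger_gap: 0.0694
gripper_force: 0.0
time_s: 11.9
tcp_pos: [0.4456, -0.0509, 0.0166]
orientation: [180.0, -0.0, 15.5]
ft_force: [-0.2, 0.2, 6.2]
finger_gap: 0.0515
gripper_force: 25.0
t 11.9 at [ 0.4456 -0.0509  0.0166] rpy [180.   -0.   15.5] gap 0.0515 f 25.0 q6 58
turn z 0.000 rad, slide (after turn) [233.3 -89.6 -58.4] mm
```

```bash
python3 -m crank '{"fingers":[0.5,0.5,0.5,0.5,0.5,0.5,0.5,0.5],"slide":[[0,0,-0.02],[0,0,-0.02],[0,0,-0.02],[0.02,-0.008,0],[0.033,-0.013,0],[0.033,-0.013,0],[0.033,-0.013,0],[0.033,-0.013,0]],"dr":[[0,0,0],[0,0,0],[0,0,0],[0,0,0],[0,0,0],[0,0,0],[0,0,0],[0,0,0]]}' 25
python3 -m crank '{"fingers":[0.5,0.5,0.5,0.5,0.5,0.5,0.5,0.5],"slide":[[0.033,-0.013,0],[0.028,-0.01,0],[0.02,-0.006,0],[0,0,0],[0,0,0],[0,0,0],[0,0,0],[0,0,0]],"dr":[[0,0,0],[0,0,0],[0,0,0],[0,0,0],[0,0,0],[0,0,0],[0,0,0],[0,0,0]]}' 25
python3 - <<'E'
from h import *
plan(.6465,.0978,.0226,15.5)
E
```

```text
time_s: 12.7
tcp_pos: [0.5765, 0.0487, 0.0758]
orientation: [-180.0, 0.0, 15.5]
ft_force: [0.5, -0.8, -0.3]
finger_gap: 0.0515
gripper_force: 25.0
time_s: 13.5
tcp_pos: [0.6457, 0.0967, 0.0764]
orientation: [180.0, 0.0, 15.5]
ft_force: [-0.1, 0.3, -1.1]
finger_gap: 0.0518
gripper_force: 25.0
t 13.5 at [0.6457 0.0967 0.0764] rpy [180.    0.   15.5] gap 0.0518 f 25.0 q6 76
turn z -0.000 rad, slide (after turn) [ 1.1 -0.8 53.8] mm
```

```bash
python3 -m crank '{"fingers":[0.5,0.5,0.5,0.5,0.5,0.5,0.5,0.5],"slide":[[0.001,-0.001,0.01],[0,0,0.02],[0,0,0.012],[0,0,0.006],[0,0,0.003],[0,0,0.0015],[0,0,0],[0,0,0]],"dr":[[0,0,0],[0,0,0],[0,0,0],[0,0,0],[0,0,0],[0,0,0],[0,0,0],[0,0,0]]}' 25
python3 -c "
from h import *
plan(.6465,.0978,.0226,15.5)"
```

```text
time_s: 14.3
tcp_pos: [0.6471, 0.0985, 0.0243]
orientation: [180.0, -0.1, 15.5]
ft_force: [-0.7, -1.2, -0.6]
finger_gap: 0.0516
gripper_force: 25.0
t 14.3 at [0.6471 0.0985 0.0243] rpy [ 1.80e+02 -1.00e-01  1.55e+01] gap 0.0516 f 25.0 q6 76
turn z 0.000 rad, slide (after turn) [-0.8  0.5  1.7] mm
```

```bash
python3 -m crank '{"fingers":[0.5,0.5,0.5,0.7,0.7,0.7,0.7,0.7],"slide":[[0,0,0.001],[0,0,0.0007],[0,0,0],[0,0,0],[0,0,0],[0,0,0],[0,0,-0.015],[0,0,-0.035]],"dr":[[0,0,0],[0,0,0],[0,0,0],[0,0,0],[0,0,0],[0,0,0],[0,0,0],[0,0,0]]}' 25
python3 -m crank '{"fingers":[1,1,1,1,1,1,1,1],"slide":[[0,0,-0.03],[0,0,0],[0,0,0],[0,0,0],[0,0,0],[0,0,0],[0,0,0],[0,0,0]],"dr":[[0,0,0],[0,0,0],[0,0,0],[0,0,0],[0,0,0],[0,0,0],[0,0,0],[0,0,0]]}' 25
python3 - <<'E'
from h import *
p=look("hex_large",z0=.006,near=(.6465,.0978)); cv2.imwrite("pics/w4.png",p["image"]); plan(.4172,.1820,.095,-4)
E
```

```text
time_s: 15.1
tcp_pos: [0.6447, 0.0984, 0.0701]
orientation: [-179.9, 0.4, 15.5]
ft_force: [-0.7, -1.2, 0.0]
finger_gap: 0.0643
gripper_force: 0.0
time_s: 15.9
tcp_pos: [0.6466, 0.0984, 0.1016]
orientation: [-180.0, 0.0, 15.5]
ft_force: [-0.8, -0.1, -0.5]
finger_gap: 0.0915
gripper_force: 0.0
hex_large wrist px [324. 251.] xy 0.6458 0.0978 ang 45.6 iou 0.927 
t 15.9 at [0.6467 0.0985 0.1017] rpy [180.    0.   15.5] gap 0.0918 f 0.0 q6 76
turn z 0.341 rad, slide (after turn) [-234.7  -67.3    6.7] mm
```

View pics/w4.png

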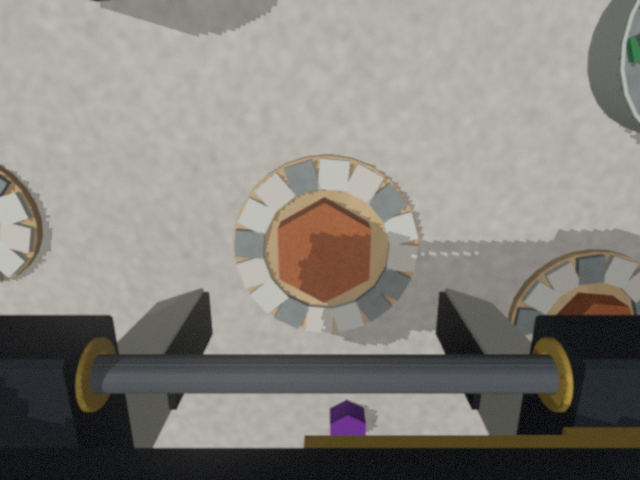

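The large tile sits inside its ring, centred near (324,250). Next is the extra-large tile.

```bash
python3 -m crank '{"fingers":[1,1,1,1,1,1,1,1],"slide":[[0,0,0],[0,0,0],[0,0,0],[-0.038,-0.011,0.001],[-0.038,-0.011,0.001],[-0.038,-0.011,0.001],[-0.038,-0.011,0.001],[-0.038,-0.011,0.001]],"dr":[[0,0,0.114],[0,0,0.114],[0,0,0.113],[0,0,0],[0,0,0],[0,0,0],[0,0,0],[0,0,0]]}' 25
python3 -m crank '{"fingers":[1,1,1,1,1,1,1,1],"slide":[[-0.03,-0.008,0.001],[-0.015,-0.004,0],[0,0,0],[0,0,0],[0,0,0],[0,0,0],[0,0,0],[0,0,0]],"dr":[[0,0,0],[0,0,0],[0,0,0],[0,0,0],[0,0,0],[0,0,0],[0,0,0],[0,0,0]]}' 25
python3 - <<'E'
from h import *
p=look("hex_extra_large",near=(.4172,.182));cv2.imwrite("pics/w5.png",p["image"]); plan(.4172,.182,.016,-4)
E
```

```text
time_s: 16.75
tcp_pos: [0.4596, 0.1671, 0.0971]
orientation: [-180.0, -0.0, -4.0]
ft_force: [0.4, 1.0, 0.4]
finger_gap: 0.0917
gripper_force: 0.0
time_s: 17.55
tcp_pos: [0.4173, 0.1816, 0.0958]
orientation: [180.0, 0.0, -4.1]
ft_force: [0.3, -0.2, -0.9]
finger_gap: 0.0917
gripper_force: 0.0
hex_extra_large wrist px [324. 253.] xy 0.4139 0.1812 ang 26.7 iou 0.926 
t 17.6 at [0.4172 0.1816 0.0959] rpy [180.   0.  -4.] gap 0.0917 f 0.0 q6 108
turn z -0.001 rad, slide (after turn) [-0.1 -0.4 79.9] mm
```

View pics/w5.png

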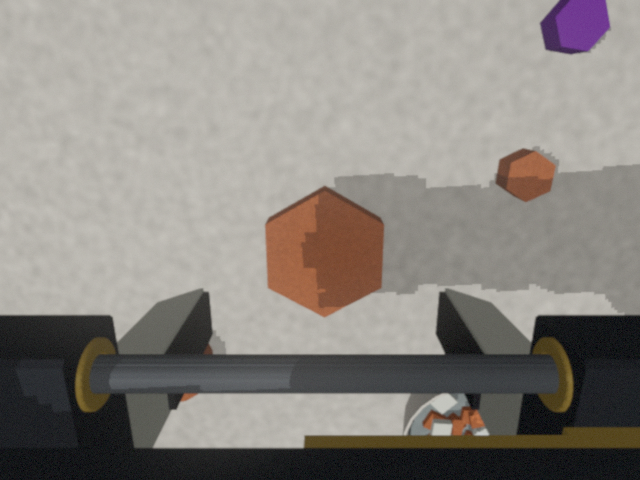

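The XL hex is at (324,253), square to the jaws. The fingers clear the round tile at (195,375) by about 30 mm in x.

```bash
python3 -m crank '{"fingers":[1,1,1,1,1,1,1,0.65],"slide":[[-0.001,-0.0005,0.02],[0,0,0.02],[0,0,0.02],[0,0,0.014],[0,0,0.006],[0,0,0],[0,0,0],[0,0,0]],"dr":[[0,0,0],[0,0,0],[0,0,0],[0,0,0],[0,0,0],[0,0,0],[0,0,0],[0,0,0]]}' 25
python3 -m crank '{"fingers":[0.65,0.65,0.65,0.65,0.65,0.65,0.65,0.65],"slide":[[0,0,0],[0,0,0],[0,0,0],[0,0,0],[0,0,0],[0,0,0],[0,0,0],[0,0,0]],"dr":[[0,0,0],[0,0,0],[0,0,0],[0,0,0],[0,0,0],[0,0,0],[0,0,0],[0,0,0]]}' 30
python3 -c "
from h import *
plan(.5825,-.3133,.085,-4)"
```

```text
time_s: 18.4
tcp_pos: [0.4166, 0.1825, 0.0167]
orientation: [-180.0, -0.1, -4.0]
ft_force: [0.7, -0.1, 0.2]
finger_gap: 0.0875
gripper_force: 0.0
time_s: 19.2
tcp_pos: [0.4162, 0.1824, 0.0163]
orientation: [-180.0, -0.0, -4.0]
ft_force: [-0.5, -0.1, 5.3]
finger_gap: 0.0653
gripper_force: 30.0
t 19.2 at [0.4162 0.1824 0.0163] rpy [-180.   -0.   -4.] gap 0.0653 f 30.0 q6 108
turn z -0.000 rad, slide (after turn) [200.4 482.9 -68.7] mm
```

```bash
python3 -m crank '{"fingers":[0.65,0.65,0.65,0.65,0.65,0.65,0.65,0.65],"slide":[[0,0,-0.02],[0,0,-0.024],[0,0,-0.024],[0.008,0.02,0],[0.014,0.034,0],[0.014,0.034,0],[0.014,0.034,0],[0.014,0.034,0]],"dr":[[0,0,0],[0,0,0],[0,0,0],[0,0,0],[0,0,0],[0,0,0],[0,0,0],[0,0,0]]}' 30
python3 -m crank '{"fingers":[0.65,0.65,0.65,0.65,0.65,0.65,0.65,0.65],"slide":[[0.014,0.034,0],[0.014,0.034,0],[0.014,0.034,0],[0.014,0.034,0],[0.014,0.034,0],[0.014,0.034,0],[0.014,0.034,0],[0.014,0.034,0]],"dr":[[0,0,0],[0,0,0],[0,0,0],[0,0,0],[0,0,0],[0,0,0],[0,0,0],[0,0,0]]}' 30
python3 -m crank '{"fingers":[0.65,0.65,0.65,0.65,0.65,0.65,0.65,0.65],"slide":[[0.014,0.034,0],[0.01,0.02,0],[0,0,0],[0,0,0],[0,0,0],[0,0,0],[0,0,0],[0,0,0]],"dr":[[0,0,0],[0,0,0],[0,0,0],[0,0,0],[0,0,0],[0,0,0],[0,0,0],[0,0,0]]}' 30
python3 - <<'E'
from h import *
plan(.5825,-.3133,.0223,-4)
p=manip.snapshot("wrist"); cv2.imwrite("pics/w6.png",p["image"])
E
```

```text
time_s: 20.0
tcp_pos: [0.4689, 0.021, 0.0837]
orientation: [-180.0, 0.0, -4.0]
ft_force: [1.5, 0.9, -1.3]
finger_gap: 0.0659
gripper_force: 30.0
time_s: 20.8
tcp_pos: [0.5615, -0.2582, 0.0833]
orientation: [-180.0, 0.1, -4.0]
ft_force: [0.1, 0.0, -1.7]
finger_gap: 0.0656
gripper_force: 30.0
time_s: 21.6
tcp_pos: [0.5818, -0.3119, 0.0843]
orientation: [180.0, -0.0, -4.0]
ft_force: [0.2, 0.2, -1.1]
finger_gap: 0.0654
gripper_force: 30.0
t 21.6 at [ 0.5818 -0.3119  0.0843] rpy [180.  -0.  -4.] gap 0.0654 f 30.0 q6 59
turn z 0.000 rad, slide (after turn) [ 0.8  1.3 62. ] mm
```

View pics/w6.png

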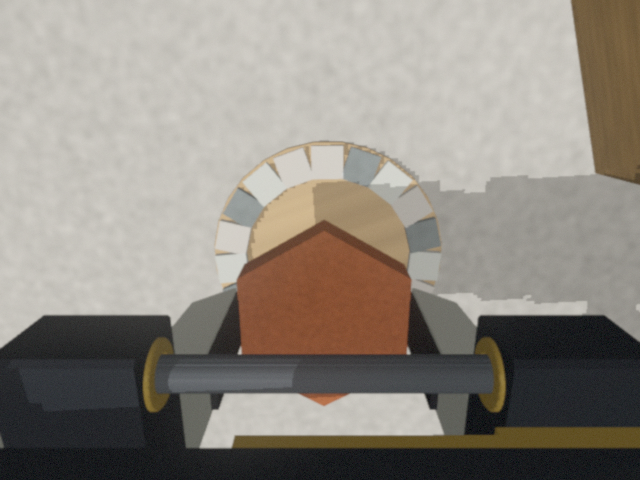

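The tile is centred over the XL trivet (ring spans columns 217 to 441), and the drawer at (610,170) is clear. Lowering now.

```bash
python3 -m crank '{"fingers":[0.65,0.65,0.65,0.65,0.65,0.65,0.65,0.65],"slide":[[0.001,0.001,0.01],[0,0,0.02],[0,0,0.018],[0,0,0.008],[0,0,0.003],[0,0,0.001],[0,0,0],[0,0,0]],"dr":[[0,0,0],[0,0,0],[0,0,0],[0,0,0],[0,0,0],[0,0,0],[0,0,0],[0,0,0]]}' 30
python3 -c "
from h import *
plan(.5825,-.3133,.0223,-4)"
```

```text
time_s: 22.45
tcp_pos: [0.5831, -0.3139, 0.0249]
orientation: [179.9, -0.1, -4.0]
ft_force: [-0.3, 0.5, -1.5]
finger_gap: 0.0656
gripper_force: 30.0
t 22.4 at [ 0.5831 -0.3139  0.0249] rpy [ 1.799e+02 -1.000e-01 -4.000e+00] gap 0.0656 f 30.0 q6 59
turn z -0.000 rad, slide (after turn) [-0.7 -0.5  2.6] mm
```

```bash
python3 -m crank '{"fingers":[0.65,0.65,0.65,0.65,0.85,0.85,0.85,0.85],"slide":[[0,0,0.0015],[0,0,0.001],[0,0,0],[0,0,0],[0,0,0],[0,0,0],[0,0,0],[0,0,-0.015]],"dr":[[0,0,0],[0,0,0],[0,0,0],[0,0,0],[0,0,0],[0,0,0],[0,0,0],[0,0,0]]}' 30
python3 -m crank '{"fingers":[0.85,0.85,0.85,0.85,0.85,0.85,0.85,0.85],"slide":[[0,0,-0.03],[0,0,-0.03],[0,0,0],[0,0,0],[0,0,0],[0,0,0],[0,0,0],[0,0,0]],"dr":[[0,0,0],[0,0,0],[0,0,0],[0,0,0],[0,0,0],[0,0,0],[0,0,0],[0,0,0]]}' 25
python3 - <<'E'
from h import *
p=look("hex_extra_large",z0=.006,near=(.5825,-.3133)); cv2.imwrite("pics/w7.png",p["image"]); plan(.4543,.069,.095,-6)
E
```

```text
time_s: 23.25
tcp_pos: [0.5813, -0.3126, 0.0346]
orientation: [-179.9, 0.2, -4.0]
ft_force: [-0.9, 0.4, -0.8]
finger_gap: 0.0779
gripper_force: 0.0
time_s: 24.05
tcp_pos: [0.5824, -0.3134, 0.0958]
orientation: [-180.0, 0.1, -4.0]
ft_force: [-0.3, 0.1, -0.2]
finger_gap: 0.0779
gripper_force: 0.0
hex_extra_large wrist px [324. 254.] xy 0.5818 -0.3138 ang 26.3 iou 0.950 
t 24.1 at [ 0.5825 -0.3134  0.096 ] rpy [-180.    0.   -4.] gap 0.0783 f 0.0 q6 59
turn z 0.035 rad, slide (after turn) [-167.5 -366.9    1. ] mm
```

View pics/w7.png

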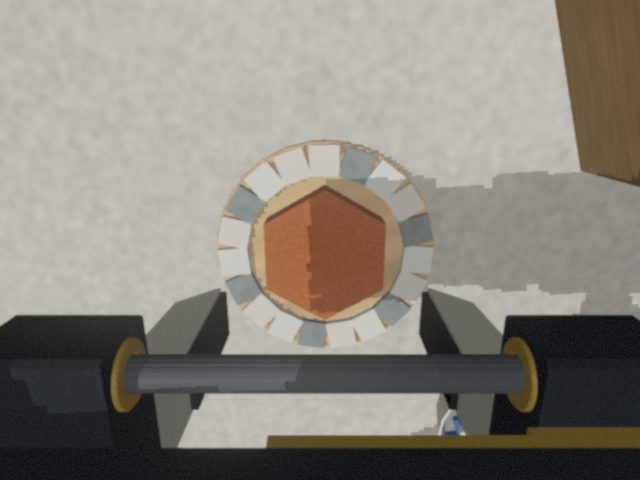

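The XL tile lies inside its ring at (325,253). Now the small tile.

```bash
python3 -m crank '{"fingers":[0.7,0.7,0.7,0.7,0.7,0.7,0.7,0.7],"slide":[[0,0,0],[-0.015,-0.033,0],[-0.015,-0.033,0],[-0.015,-0.033,0],[-0.015,-0.033,0],[-0.015,-0.033,0],[-0.015,-0.033,0],[-0.015,-0.033,0]],"dr":[[0,0,0.035],[0,0,0],[0,0,0],[0,0,0],[0,0,0],[0,0,0],[0,0,0],[0,0,0]]}' 25
python3 -m crank '{"fingers":[0.7,0.7,0.7,0.7,0.7,0.7,0.7,0.7],"slide":[[-0.015,-0.033,0],[-0.015,-0.033,0],[-0.015,-0.033,0],[-0.012,-0.025,0],[-0.0055,-0.012,0],[0,0,0],[0,0,0],[0,0,0]],"dr":[[0,0,0],[0,0,0],[0,0,0],[0,0,0],[0,0,0],[0,0,0],[0,0,0],[0,0,0]]}' 25
python3 - <<'E'
from h import *
p=look("hex_small",near=(.454,.069));cv2.imwrite("pics/w8.png",p["image"]); plan(.4535,.069,.0155,-6)
E
```

```text
time_s: 24.9
tcp_pos: [0.502, -0.0715, 0.0966]
orientation: [180.0, -0.0, -6.0]
ft_force: [0.8, -0.7, 0.0]
finger_gap: 0.0644
gripper_force: 0.0
time_s: 25.7
tcp_pos: [0.4553, 0.068, 0.0965]
orientation: [180.0, -0.0, -6.1]
ft_force: [-0.1, 0.5, 0.8]
finger_gap: 0.0641
gripper_force: 0.0
hex_small wrist px [323. 256.] xy 0.4545 0.0682 ang 20.0 iou 0.622 
t 25.8 at [0.4552 0.0679 0.0965] rpy [180.   -0.   -6.1] gap 0.0642 f 0.0 q6 95
turn z -0.002 rad, slide (after turn) [-1.8 -0.9 81. ] mm
```

View pics/w8.png

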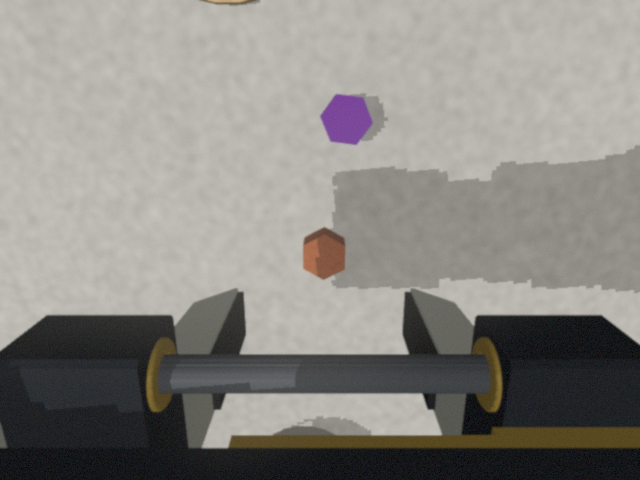

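The small terracotta hex is at (324,253), with its flats square to the jaws. The purple one at (346,119) stays put. Descending to grasp.

```bash
python3 -m crank '{"fingers":[0.7,0.7,0.7,0.7,0.7,0.7,0.7,0.2],"slide":[[-0.001,-0.0007,0.02],[0,0,0.02],[0,0,0.02],[0,0,0.015],[0,0,0.006],[0,0,0],[0,0,0],[0,0,0]],"dr":[[0,0,0],[0,0,0],[0,0,0],[0,0,0],[0,0,0],[0,0,0],[0,0,0],[0,0,0]]}' 20
python3 -m crank '{"fingers":[0.15,0.15,0.15,0.15,0.15,0.15,0.15,0.15],"slide":[[0,0,0],[0,0,0],[0,0,0],[0,0,0],[0,0,0],[0,0,0],[0,0,0],[0,0,0]],"dr":[[0,0,0],[0,0,0],[0,0,0],[0,0,0],[0,0,0],[0,0,0],[0,0,0],[0,0,0]]}' 20
python3 -c "
from h import *
plan(.6066,.3055,.075,-6)"
```

```text
time_s: 26.55
tcp_pos: [0.4544, 0.0696, 0.0162]
orientation: [-180.0, -0.1, -6.0]
ft_force: [0.6, -0.2, 0.2]
finger_gap: 0.0601
gripper_force: 0.0
time_s: 27.35
tcp_pos: [0.4537, 0.0698, 0.0156]
orientation: [180.0, -0.0, -6.0]
ft_force: [-0.3, 0.1, 2.4]
finger_gap: 0.0232
gripper_force: 20.0
t 27.4 at [0.4537 0.0698 0.0156] rpy [180.  -0.  -6.] gap 0.0232 f 20.0 q6 95
turn z -0.001 rad, slide (after turn) [ 127.4 -250.3  -59.4] mm
```

```bash
python3 -m crank '{"fingers":[0.15,0.15,0.15,0.15,0.15,0.15,0.15,0.15],"slide":[[0,0,-0.02],[0,0,-0.02],[0,0,-0.02],[0.01,-0.02,0],[0.016,-0.032,0],[0.016,-0.032,0],[0.016,-0.032,0],[0.016,-0.032,0]],"dr":[[0,0,0],[0,0,0],[0,0,0],[0,0,0],[0,0,0],[0,0,0],[0,0,0],[0,0,0]]}' 20
python3 -m crank '{"fingers":[0.15,0.15,0.15,0.15,0.15,0.15,0.15,0.15],"slide":[[0.016,-0.032,0],[0.016,-0.032,0],[0.013,-0.025,0],[0.008,-0.013,0],[0,0,0],[0,0,0],[0,0,0],[0,0,0]],"dr":[[0,0,0],[0,0,0],[0,0,0],[0,0,0],[0,0,0],[0,0,0],[0,0,0],[0,0,0]]}' 20
python3 -c "
from h import *
plan(.6066,.3055,.0216,-6)"
```

```text
time_s: 28.15
tcp_pos: [0.5433, 0.2105, 0.0753]
orientation: [180.0, 0.0, -6.0]
ft_force: [-0.9, -0.0, 0.4]
finger_gap: 0.0238
gripper_force: 20.0
time_s: 28.95
tcp_pos: [0.606, 0.3043, 0.0756]
orientation: [180.0, 0.0, -6.1]
ft_force: [0.0, -0.5, 0.3]
finger_gap: 0.0238
gripper_force: 20.0
t 28.9 at [0.606  0.3043 0.0756] rpy [180.    0.   -6.1] gap 0.0238 f 20.0 q6 116
turn z -0.001 rad, slide (after turn) [ 0.5 -1.3 54. ] mm
```

```bash
python3 -m crank '{"fingers":[0.15,0.15,0.15,0.15,0.15,0.15,0.15,0.15],"slide":[[0.0005,-0.001,0.01],[0,0,0.02],[0,0,0.012],[0,0,0.006],[0,0,0.003],[0,0,0.001],[0,0,0],[0,0,0]],"dr":[[0,0,0],[0,0,0],[0,0,0],[0,0,0],[0,0,0],[0,0,0],[0,0,0],[0,0,0]]}' 20
python3 -c "
from h import *
plan(.6066,.3055,.0216,-6)"
```

```text
time_s: 29.75
tcp_pos: [0.6073, 0.3062, 0.0242]
orientation: [-180.0, -0.1, -6.0]
ft_force: [1.1, 0.2, -0.3]
finger_gap: 0.0238
gripper_force: 20.0
t 29.8 at [0.6073 0.3062 0.0242] rpy [-1.8e+02 -1.0e-01 -6.0e+00] gap 0.0238 f 20.0 q6 116
turn z -0.000 rad, slide (after turn) [-0.6  0.8  2.6] mm
```

```bash
python3 -m crank '{"fingers":[0.15,0.15,0.15,0.15,0.45,0.45,0.45,0.45],"slide":[[0,0,0.0015],[0,0,0.001],[0,0,0],[0,0,0],[0,0,0],[0,0,0],[0,0,0],[0,0,-0.015]],"dr":[[0,0,0],[0,0,0],[0,0,0],[0,0,0],[0,0,0],[0,0,0],[0,0,0],[0,0,0]]}' 20
python3 -m crank '{"fingers":[0.45,0.45,0.45,0.45,0.45,0.45,0.45,0.45],"slide":[[0,0,-0.04],[0,0,-0.04],[-0.04,0,-0.03],[-0.04,0,-0.02],[-0.04,0,0],[-0.02,0,0],[0,0,0],[0,0,0]],"dr":[[0,0,0],[0,0,0],[0,0,0],[0,0,0],[0,0,0],[0,0,0],[0,0,0],[0,0,0]]}' 20
python3 - <<'E'
from h import *
p=look("hex_small","scene",z0=.006,near=(.6066,.3055))
for n,c in dict(hex_medium=(.6425,-.0755),hex_large=(.6465,.0978),hex_extra_large=(.5825,-.3133)).items(): look(n,"scene",.006,c)
for n,c in dict(round_tile=(.35,.284),square_tile=(.418,-.18)).items(): look(n,"scene",0,c)
cv2.imwrite("pics/end.png",p["image"])
w=manip.snapshot("wrist"); cv2.imwrite("pics/endw.png",w["image"])
E
```

```text
time_s: 30.55
tcp_pos: [0.6053, 0.3054, 0.0339]
orientation: [179.9, 0.3, -6.0]
ft_force: [0.5, 0.1, -1.1]
finger_gap: 0.041
gripper_force: 0.0
time_s: 31.35
tcp_pos: [0.4683, 0.321, 0.1671]
orientation: [-179.9, -0.1, -6.0]
ft_force: [1.6, 0.0, 0.1]
finger_gap: 0.0413
gripper_force: 0.0
hex_small scene px [462. 248.] xy 0.6089 0.3053 ang 20.7 iou 0.902 
hex_medium scene px [297. 312.] xy 0.6457 -0.0764 ang 9.9 iou 0.959 
hex_large scene px [381. 289.] xy 0.6490 0.0974 ang 45.9 iou 0.957 
hex_extra_large scene px [167. 323.] xy 0.5858 -0.3138 ang 25.6 iou 0.967 
round_tile scene px [398. 180.] xy 0.3493 0.2824 ang 0.9 iou 0.868 
square_tile scene px [216. 248.] xy 0.4200 -0.1820 ang 36.7 iou 0.874
```

View pics/end.png

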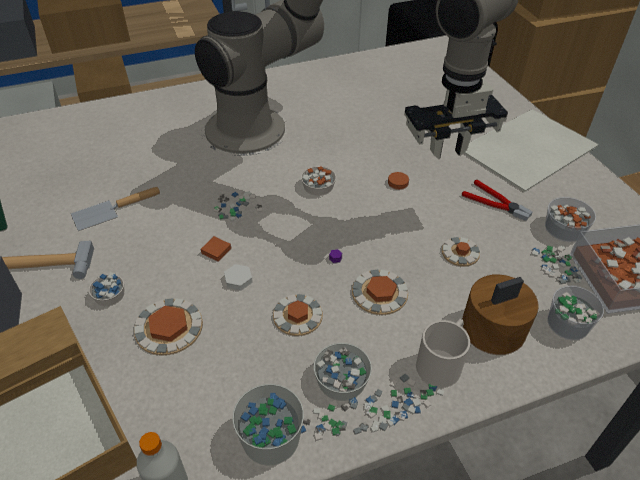

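View pics/endw.png

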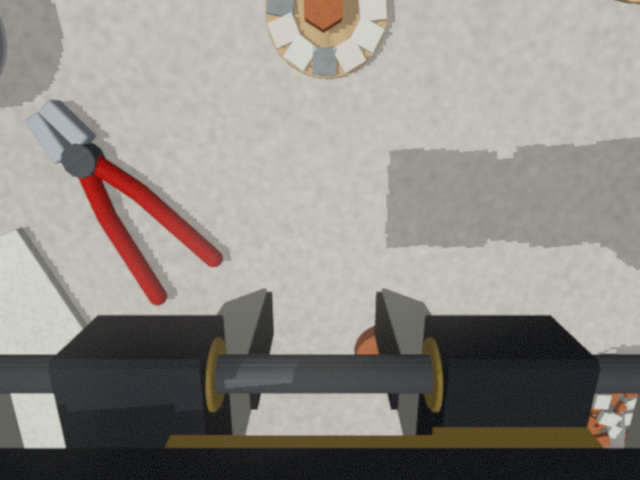

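The scene picture shows all four hexagons in their trivets: small (462,248), medium (297,312), large (381,289) and XL (167,323). Each is within about 3 mm of its trivet's centre. The round tile (398,180) and square tile (216,248) haven't moved, and the gripper is clear.

```bash
python3 -c "
from cell import manip
print(manip.job_done())"
```

```text
the job is handed in; nothing more can be done
None
```

All four hexagonal tiles are set flat in the trivets of their own size, each measured within about 3 mm of centre. The round tile, square tile and look-alikes were left where they lay. I handed the job in at about 32 s, and no verdict was returned.

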